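# Set the glass rod in the slanted rest

### The job

Pick up the slim greenish glass rod that lies on the bench and set it in the slanted two-post rest: lying down in both notches, its lower end at or close to the foot stop, so that it can be taken up again at a slant to have its end ground. Let go of it there.

Things in the scene. Friction and masses are not known exactly. Their poses are not given: they have to be found in the camera images.
- glass_rod: Pale-green glass rod, 86 mm long, 12 mm thick (does not roll), 14 to 28 g, both ends alike. Lies flat on the bench left of the rest, pointing roughly away from the robot, in one of three places side by side; the others hold a dark square file stub (82 x 10 x 8 mm) and a striped stone bar (64 x 26 x 15 mm). Origin: centre of its underside. y axis: along the rod; z up.
- rod_mid (a point): The middle of the glass rod, on its axis, 6 mm above the origin of glass_rod; same axes.
- rest: The slanted rest, a metal fixture screwed to the bench to the right of the rod: base plate 130 x 60 x 10 mm, a short post at the robot's end and a taller one beyond, each with an upward-opening notch, and a small upright foot stop at the low end. Origin: centre of its underside, on the bench. x axis: from the low to the high post; z up.
- cradle: Notched top of the rest. Origin: seat of the rod's middle, 75 mm above the bench. x: up the slope (30 deg), y: level across, z: square out of the slope. Notches at x = 25 to 37 mm either side, 15 mm wide, floor z = -6, sides upright to z = 0, then flared to 29 mm wide at z = +7; open between them for fingers, to z = -40. Stop face at x = -47, top z = +6. The rod may slide down to the stop.
Mind the look-alikes: they are no part of the job. Leave any green look-alike of the rest alone. There is more than one size of the glass_rod; the job needs the smaller.

How it is judged:
At the end, for the whole second after the job is handed in: The glass rod lies still and released in both notches of the slanted rest: its middle within 12 mm of the cradle's origin along the slope (lower end at most 16 mm from the foot stop), within 5 mm across and square to the slope, and its axis within 10 degrees of the slope (x of rod_mid in the frame of cradle between -0.012 and 0.012 m and y of rod_mid in the frame of cradle between -0.005 and 0.005 m and z of rod_mid in the frame of cradle between -0.005 and 0.005 m and angle between the y axis of glass_rod and the x axis of cradle, either way round below 0.175 rad and linear speed of glass_rod below 0.02 m/s); the robot touches nothing.
It also fails if it takes over 32 s, if anything falls off the work surface, if the arm or the gripper's body presses on something with over 40 N, if the wrist force passes 120 N, or if a joint passes its speed limit or range.

### The arm

A 6-joint arm with a two-finger parallel gripper is mounted at the origin on a cart in front of the work surface, level with it; the furniture and walls round the work are solid. World frame = base frame: x ahead of the robot, y to its left, z up, the work surface at z = 0. Lengths are in m, angles in rad, forces in N, time in s.
With the tool pointing down it reaches from about 0.325 to 0.775 m from the base axis. Payload 5.5 kg.
Tool frame: the origin (TCP) lies on the centre line of the jaws, within the pads' length; the fingertips stand 22 mm ahead of it and the grasp point (between the pads) lies 3 mm ahead of it; z points along the fingers, y is the line along which they close (so a half turn about z gives the same grasp; the last joint's range is limited). The gripper opens to 85 mm and grips with 20 to 120 N. Pads are 22 mm wide; open, the fingers measure 114 mm over their backs; the gripper's body (76 mm by 85 mm) begins 54 mm behind the grasp point. The pads swing forward as they close: fully open they stand 13 mm farther back than shut.
Start: joints at [-1.295, 0.091, 1.231, -0, 1.82, -0.057], TCP at [0.196, -0.567, 0.253] pointing down, gripper open.
Joint ranges: [-2.87, 2.87], [-0.86, 2.18], [0.17, 2.46], [-1.51, 4.65], [0.06, 2.69], [-2.65, 2.65]. Speed limits (rad/s): [2.57, 2.57, 3.01, 3.14, 3.14, 3.14].

### API

Orientations are given as a unit quaternion [x, y, z, w].
In Python, from bench import robot gives the robot as it stands.
- The arm moves only by the tool arm_command, never from a script. Its argument "steps" is a list of rows, each an object of numbers: "jaw": the closure, from 0 (fully open) to 1 (shut); "tx", "ty", "tz": the shift along the tool's x, y, z in mm; "twist": the turn about the tool's z in rad. In form: [{"jaw": .., "tx": .., "ty": .., "tz": .., "twist": ..}, ...]. A call has 1 to 5 rows; each row is the pose to reach, as a shift and turn from the pose commanded when the call began, along the tool's axes at that moment; what a row does not reach only later rows make up. A row lasts 1/8 s, in which the tool goes at most 62.5 mm and 10.7 degrees, less where a joint would pass 70% of its speed; a pose out of reach is approached as far as the arm can. A call with a gripper value outside its range is refused whole. The fingers move at their own pace and stop on an object; "force" is the grip in N (left out, the last holds). Time passes only in rows, so rows that repeat a pose let the fingers close. It gives the time, the measured TCP pose, the force, the opening and the grip force at its end, in the units of the state.
- robot.observe(): the state, without advancing time (a new reading comes with each control period).
- robot.snapshot(name): name is "scene" or "top" or "wrist"; returns (picture, depth): 400x640x3 uint8, red, green, blue; 400x640 float32, m along the optical axis (not along the pixel's ray), 0 where there is no reading.
- robot.camera_model(name): a dict with "fx", "fy", "cx", "cy" (pixels), "R" (3x3) and "t" (3): a world point X has camera coordinates R X + t. Camera axes: x right, y down, z forward; pixel columns grow to the right and rows downward; lengths in m; the calibration is good to about 2 mm. A picture is of the moment at which its call begins: read the wrist's pose just before it. camera_model takes no time and is no camera call; for the wrist camera it gives the pose at the moment of the call.
- robot.job_done(): hands the job in; it is judged then, once.
The state is a dict: "t": time; "joint_pos": joint angles; "qd": joint speeds; "effort": joint torques, N m; "eef_pos": TCP position; "tool_rot": TCP orientation; "wrist_force": force on the tool from outside, world axes, zero at the start; "torque": the same for the moment, N m; "grip_width": finger opening in m; "finger_force": force on a finger pad.
Only numpy, scipy, OpenCV 4.12 (cv2) and the standard library are available. Lean on these libraries where they do the work, as an engineer would, in place of code of your own. Each camera call takes 0.05 s, during which the arm holds its last target. There are 200 camera calls.

## Working session

There is one attempt and no reset: what is moved stays moved. The work goes in short steps, Python scripts to look and compute and a tool call to move; the robot and the scene stay as the last step left them, time stands still between calls to the robot, and variables do not carry over. Pictures are saved under pics/ and viewed, at most 10 in all, crops included, and the job is handed in when it is done.

Besides the shell and the picture viewer there is one more tool, called after ">>>" as name([rows], argument=value, ...), one row to a line, values as JSON. arm_command: Moves the arm, as the interface text tells. Its arguments: {"type":"object","properties":{"steps":{"type":"array","items":{"type":"object","properties":{"jaw":{"type":"number"},"tx":{"type":"number"},"ty":{"type":"number"},"tz":{"type":"number"},"twist":{"type":"number"}}}},"force":{"type":"number"}},"required":["steps"]}

```bash
ls; mkdir -p pics; python3 - <<'E'
from bench import robot
import cv2,numpy as np
s=robot.observe();print({k:np.round(v,4) for k,v in s.items()})
for n in("scene","top"):
    p,d=robot.snapshot(n);cv2.imwrite(f"pics/{n}0.png",p[:,:,::-1]);np.savez(f"pics/{n}0.npz",p=p,d=d)
    m=robot.camera_model(n);print(n,{k:np.round(v,3).tolist() for k,v in m.items()})
E
```

```text
pics
{'t': np.float64(0.0), 'joint_pos': array([-1.2947,  0.0919,  1.2319, -0.    ,  1.8198, -0.0567]), 'qd': array([ 0.0004, -0.0001, -0.0008,  0.0013, -0.0002, -0.0009]), 'effort': array([-1.20000e-03, -4.58730e+01, -4.18029e+01, -2.00000e-04,
        1.15000e-02, -0.00000e+00]), 'eef_pos': array([ 0.1959, -0.5669,  0.2522]), 'tool_rot': array([ 9.862e-01,  1.656e-01, -1.000e-04, -9.000e-04]), 'wrist_force': array([-0.9672, -0.1908, -0.1707]), 'torque': array([ 0.032 , -0.0575,  0.0177]), 'finger_force': np.float64(0.0), 'grip_width': np.float64(0.0857)}
scene {'fx': 423.583, 'fy': 423.583, 'cx': 325.498, 'cy': 202.902, 'R': [[-0.655, -0.755, -0.001], [-0.566, 0.491, -0.662], [0.501, -0.434, -0.749]], 't': [0.415, 0.213, 0.941]}
top {'fx': 407.758, 'fy': 407.758, 'cx': 313.774, 'cy': 205.097, 'R': [[0.024, -1.0, -0.005], [-0.998, -0.024, -0.063], [0.063, 0.006, -0.998]], 't': [0.14, 0.472, 1.033]}
```

View pics/top0.png

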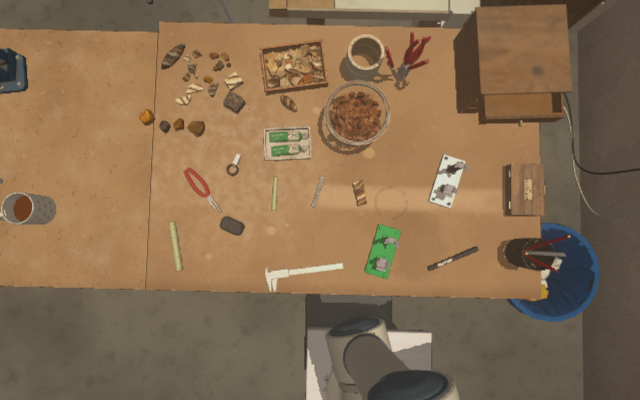

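View pics/scene0.png

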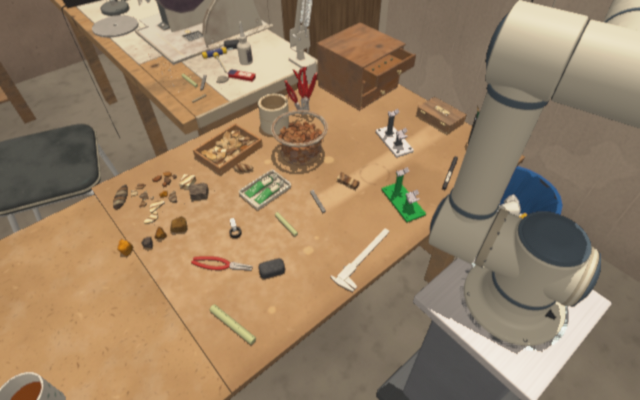

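The top view shows the small pale-green rod at (275,194), the file at (317,191), the stone at (360,192), the big rod at (176,246), the true metal rest at (447,181) and the green look-alike at (382,251). Next I measure the rod and the rest.

```bash
cat > h.py <<'E'
import numpy as np,cv2
def cloud(d,m):
    v,u=np.mgrid[:d.shape[0],:d.shape[1]]
    c=np.stack([(u-m["cx"])/m["fx"]*d,(v-m["cy"])/m["fy"]*d,d],-1)
    return (c-np.asarray(m["t"]))@np.asarray(m["R"])      # world points
def box(q):
    (c,(w,h),a)=cv2.minAreaRect(q.astype(np.float32)); p=cv2.boxPoints((c,(w,h),a))
    e=[p[1]-p[0],p[2]-p[1]]; e=max(e,key=np.linalg.norm)
    yaw=np.arctan2(e[1],e[0]); yaw=(yaw+np.pi/2)%np.pi-np.pi/2
    return np.round(c,4),np.round(sorted((w,h)),4),round(float(yaw),4)
E
python3 - <<'E'
from h import *
from bench import robot
z=np.load("pics/top0.npz");p,d=z["p"],z["d"];m=robot.camera_model("top")
P=cloud(d,m);hsv=cv2.cvtColor(p,cv2.COLOR_RGB2HSV)
def roi(u0,u1,v0,v1):
    k=np.zeros(d.shape,bool);k[v0:v1,u0:u1]=1;return k&(d>0)
r=roi(262,290,170,218); print("bench z",np.median(P[r][:,2])); print(hsv[194,275],hsv[194,266])
k=r&(hsv[...,0]>22)&(hsv[...,0]<60); print(k.sum(),box(P[k][:,:2]*1000),np.median(P[k],0))
r=roi(420,475,145,217); print(hsv[160,450],hsv[200,440])
k=r&(hsv[...,1]<60)&(hsv[...,2]>120)&(P[...,2]<.02); print("plate",k.sum(),box(P[k][:,:2]*1000),np.median(P[k],0))
k=r&(P[...,2]>.03);q=P[k];print("posts",k.sum());
for a in q[::max(1,len(q)//50)]:print(np.round(a*1000).astype(int),end=" ")
b=cv2.resize(p[140:220,250:490],None,fx=3.3,fy=3.3,interpolation=cv2.INTER_CUBIC);cv2.imwrite("pics/c1.png",b[:,:,::-1])
E
```

```text
bench z -6.91674549440194e-05
[ 25  85 188] [ 16 115 182]
122 (array([496.8396, 253.8552]), array([10.0347, 81.1742]), -0.0382) [0.4980127  0.25349967 0.01128352]
[ 26  24 222] [ 36  18 225]
plate 845 (array([ 541.7635, -194.1889]), array([ 63.3978, 133.0998]), -0.3035) [ 0.54222586 -0.18714161  0.00965102]
posts 260
[ 576 -191   90] [ 572 -191   96] [ 570 -187   94] [ 571 -201   89] [ 576 -196   48] [ 569 -195   86] [ 569 -206   87] [ 574 -195   42] [ 566 -190   92] [ 567 -205   84] [ 565 -212   98] [ 563 -182   95] [ 565 -199   81] [ 564 -207   91] [ 570 -193   33] [ 565 -195   65] [ 563 -202   78] [ 561 -208   95] [ 567 -195   35] [ 565 -201   52] [ 560 -207   86] [ 565 -197   35] [ 563 -206   47] [ 555 -211  100] [ 527 -179   54] [ 524 -186   54] [ 521 -183   57] [ 518 -168   65] [ 519 -183   56] [ 519 -194   59] [ 517 -182   53] [ 517 -193   55] [ 513 -171   62] [ 514 -186   55] [ 513 -195   64] [ 512 -178   48] [ 512 -188   55] [ 511 -196   69] [ 510 -178   49] [ 510 -190   51] [ 508 -196   67] [ 507 -175   49] [ 507 -188   48] [ 506 -196   62] [ 505 -176   46] [ 505 -188   47] [ 504 -198   62] [ 502 -181   47] [ 499 -168   56] [ 499 -181   54] [ 497 -178   50] [ 497 -189   52]
```

View pics/c1.png

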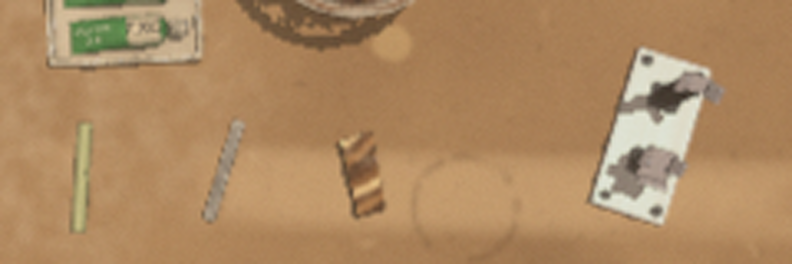

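The crop confirms it: the rod is at left, then the file and the stone, and the white-plated rest is at right with its taller post farther away. I'll write a move helper and check where the wrist camera sits.

```bash
cat >> h.py <<'E'
from bench import robot
from scipy.spatial.transform import Rotation as Ro
def go(x,y,z,yaw):
    s=robot.observe();R=Ro.from_quat(s["tool_rot"]).as_matrix()
    d=R.T@(np.array([x,y,z])-s["eef_pos"])*1000
    y0=np.arctan2(R[1,0],R[0,0]);tw=-(yaw-y0);tw=(tw+np.pi/2)%np.pi-np.pi/2
    print("t",round(float(s["t"]),2),"pos",np.round(s["eef_pos"],4),"yaw",round(float(y0),3),"-> tx,ty,tz",np.round(d,1),"twist",round(float(tw),3),"q6",np.round(s["joint_pos"][5],2))
E
python3 - <<'E'
from h import *
m=robot.camera_model("wrist");R,t=np.array(m["R"]),np.array(m["t"]);s=robot.observe();T=Ro.from_quat(s["tool_rot"]).as_matrix()
print("cam in tool mm",T.T@(-R.T@t-s["eef_pos"])*1000,"\naxes in tool\n",np.round(T.T@R.T,2),m["fx"])
go(.49,-.19,.30,-.30)
E
```

```text
cam in tool mm [  65.45833096    0.16372881 -121.89877518] 
axes in tool
 [[-0.   -0.97 -0.26]
 [ 1.   -0.    0.  ]
 [-0.   -0.26  0.97]] 336.9588821424132
t 0.1 pos [ 0.196  -0.5669  0.2522] yaw 0.333 -> tx,ty,tz [ 401.  -260.2  -47.2] twist 0.633 q6 -0.06
```

>>> arm_command([
  {"jaw": 0, "tx": 439, "ty": -247, "tz": -28, "twist": 0.633},
  {"jaw": 0, "tx": 439, "ty": -247, "tz": -28, "twist": 0.633},
  {"jaw": 0, "tx": 439, "ty": -247, "tz": -28, "twist": 0.633},
  {"jaw": 0, "tx": 439, "ty": -247, "tz": -28, "twist": 0.633},
  {"jaw": 0, "tx": 439, "ty": -247, "tz": -28, "twist": 0.633},
])

```text
t: 0.72
eef_pos: [0.3985, -0.3385, 0.2698]
tool_rot: [0.989, -0.15, -0.0, -0.0]
wrist_force: [0.8, -0.0, 0.4]
grip_width: 0.0852
finger_force: 0.0
```

```bash
python3 -c "
from h import *
go(.53,-.19,.28,-.30)"
```

```text
t 0.72 pos [ 0.3985 -0.3385  0.2698] yaw -0.302 -> tx,ty,tz [  81.5 -180.9  -10.2] twist -0.002 q6 1.1
```

>>> arm_command([
  {"jaw": 0, "tx": 80, "ty": -180, "tz": -10},
  {"jaw": 0, "tx": 80, "ty": -180, "tz": -10},
  {"jaw": 0, "tx": 80, "ty": -180, "tz": -10},
  {"jaw": 0, "tx": 80, "ty": -180, "tz": -10},
  {"jaw": 0, "tx": 80, "ty": -180, "tz": -10},
])

```text
invalid input at $.steps[0]: expected keys jaw, tx, ty, tz, twist
```

```bash
python3 - <<'E'
from h import *
go(.53,-.19,.28,-.30)
m=robot.camera_model("wrist");p,d=robot.snapshot("wrist");cv2.imwrite("pics/w1.png",p[:,:,::-1])
P=cloud(d,m);np.savez("pics/w1.npz",p=p,P=P,d=d)
hsv=cv2.cvtColor(p,cv2.COLOR_RGB2HSV)
near=(d>0)&(np.hypot(P[...,0]-.542,P[...,1]+.194)<.085)
k=near&(P[...,2]>.006)&(P[...,2]<.014);print("plate",k.sum(),box(P[k][:,:2]*1000))
c=np.array([.542,-.194]);
# points in rest frame
k=near&(P[...,2]>.02)&(P[...,2]<.12);yaw=box(P[near&(P[...,2]>.006)&(P[...,2]<.014)][:,:2]*1000)[2]
c=box(P[near&(P[...,2]>.006)&(P[...,2]<.014)][:,:2]*1000)[0]/1000
q=P[k];dx,dy=(q[:,0]-c[0]),(q[:,1]-c[1]);X=(dx*np.cos(yaw)+dy*np.sin(yaw));Y=-dx*np.sin(yaw)+dy*np.cos(yaw)
cx=X*np.cos(np.pi/6)+(q[:,2]-.075)*.5;cz=-X*.5+(q[:,2]-.075)*np.cos(np.pi/6)
# z profile across y (cradle frame)
for nm,s in(("hi",(cx>.024)&(cx<.038)),("lo",(cx>-.038)&(cx<-.024))):
    print(nm)
    for a in range(-24,26,3):
        j=s&(abs(Y*1000-a)<1.5)&(cz>-.02)
        if j.sum():print(a,j.sum(),np.round(np.percentile(cz[j]*1000,[10,50,90]),1),np.round(np.percentile(cx[j]*1000,[5,95]),1))
E
```

```text
t 0.72 pos [ 0.3985 -0.3385  0.2698] yaw -0.302 -> tx,ty,tz [  81.5 -180.9  -10.2] twist -0.002 q6 1.1
plate 5355 (array([ 539.8714, -194.1808]), array([ 60.6339, 129.811 ]), -0.2969)
hi
-18 12 [6.4 7.  8. ] [26.8 35.3]
-15 74 [5.7 7.7 8.7] [26.5 37.2]
-12 93 [-8.4 -3.4  7.4] [26.4 37.2]
-9 67 [-18.1  -3.9   3.5] [25.2 37.4]
-6 14 [-19.   -7.3  -4.9] [25.7 37.4]
-3 50 [-7.2 -4.6 -4. ] [26.7 37.4]
0 59 [-6.2 -4.7 -4.1] [26.1 37.2]
3 62 [-5.7 -4.8 -3.8] [26.5 37.4]
6 70 [-6.  -4.6 -2.2] [26.2 37.1]
9 172 [-5.   1.1  4.2] [26.3 37.3]
12 91 [3.2 5.7 7.4] [25.9 37.3]
15 73 [5.8 7.6 8.9] [26.3 37.2]
18 3 [5.5 5.9 6.7] [29.  35.7]
lo
-18 7 [6.2 7.  7.5] [-34.8 -25.2]
-15 51 [5.4 7.3 8.7] [-35.5 -24.8]
-12 75 [-8.1 -3.6  7.1] [-35.7 -24.4]
-9 45 [-17.3  -2.6   4.6] [-36.5 -24.2]
-6 17 [-19.2  -6.3  -4.7] [-35.9 -24.3]
-3 33 [-5.9 -4.8 -3.8] [-36.4 -24.5]
0 48 [-6.5 -4.7 -4. ] [-36.8 -24.7]
3 44 [-6.7 -4.7 -3.8] [-36.6 -24.8]
6 56 [-5.8 -4.3 -0.1] [-36.5 -24.9]
9 110 [-4.9  0.6  3.8] [-36.1 -24.6]
12 71 [0.8 5.4 7.3] [-35.4 -24.8]
15 48 [6.2 7.8 8.8] [-35.6 -24.8]
```

View pics/w1.png

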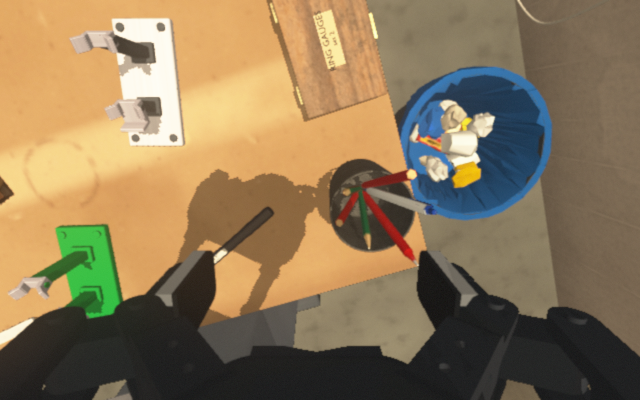

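The arm call was refused because `twist` was missing, but the wrist view already shows the rest clearly, with its plate at (150,80). The cradle origin is at (0.540, -0.194) with yaw -0.297, and the notch profile matches. Going to the rod now.

>>> arm_command([
  {"jaw": 0, "tx": -89, "ty": -593, "tz": 50, "twist": -0.264},
  {"jaw": 0, "tx": -89, "ty": -593, "tz": 50, "twist": -0.264},
  {"jaw": 0, "tx": -89, "ty": -593, "tz": 50, "twist": -0.264},
  {"jaw": 0, "tx": -89, "ty": -593, "tz": 50, "twist": -0.264},
  {"jaw": 0, "tx": -89, "ty": -593, "tz": 50, "twist": -0.264},
])

```text
t: 1.4
eef_pos: [0.4442, -0.0306, 0.2437]
tool_rot: [1.0, -0.018, -0.0, -0.0]
wrist_force: [0.4, -0.3, 1.1]
grip_width: 0.0853
finger_force: 0.0
```

```bash
python3 -c "
from h import *
go(.49,.254,.22,-.038)"
```

```text
t 1.4 pos [ 0.4442 -0.0306  0.2437] yaw -0.036 -> tx,ty,tz [  35.3 -286.1   23.7] twist 0.002 q6 1.46
```

>>> arm_command([
  {"jaw": 0, "tx": 35, "ty": -286, "tz": 24, "twist": 0},
  {"jaw": 0, "tx": 35, "ty": -286, "tz": 24, "twist": 0},
  {"jaw": 0, "tx": 35, "ty": -286, "tz": 24, "twist": 0},
  {"jaw": 0, "tx": 35, "ty": -286, "tz": 24, "twist": 0},
  {"jaw": 0, "tx": 35, "ty": -286, "tz": 24, "twist": 0},
])

```text
t: 2.02
eef_pos: [0.4894, 0.2547, 0.219]
tool_rot: [1.0, -0.017, -0.001, 0.0]
wrist_force: [-0.3, -0.8, 0.0]
grip_width: 0.0854
finger_force: 0.0
```

```bash
python3 - <<'E'
from h import *
m=robot.camera_model("wrist");p,d=robot.snapshot("wrist");cv2.imwrite("pics/w2.png",p[:,:,::-1])
P=cloud(d,m);hsv=cv2.cvtColor(p,cv2.COLOR_RGB2HSV)
near=(d>0)&(np.hypot(P[...,0]-.497,P[...,1]-.254)<.055)
k=near&(hsv[...,0]>21)&(hsv[...,0]<60)&(P[...,2]>.006);print(k.sum(),box(P[k][:,:2]*1000),np.median(P[k],0))
c,_,yaw=box(P[k][:,:2]*1000)
go(c[0]/1000,c[1]/1000,.026,yaw)
E
```

```text
6073 (array([492.4403, 254.1113]), array([80.9316, 99.2939]), 0.8941) [0.50101468 0.25195108 0.27745701]
t 2.08 pos [0.4892 0.2579 0.218 ] yaw -0.032 -> tx,ty,tz [  3.9   4.  192. ] twist -0.926 q6 2.02
```

View pics/w2.png

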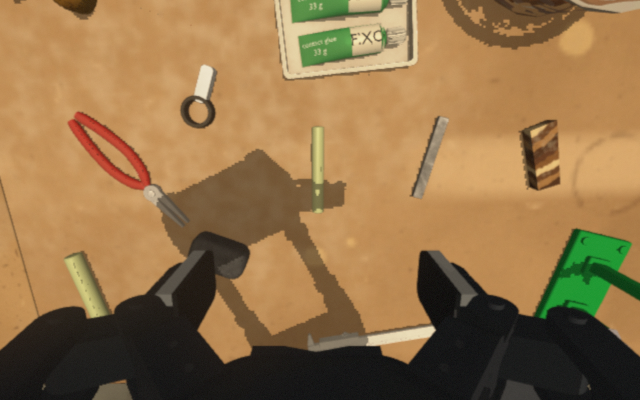

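The wrist view shows the rod upright at (318,168), clear of its neighbours. My mask also caught gripper points, so I limit the height and measure again.

```bash
python3 - <<'E'
from h import *
m=robot.camera_model("wrist");p,d=robot.snapshot("wrist")
P=cloud(d,m);hsv=cv2.cvtColor(p,cv2.COLOR_RGB2HSV)
near=(d>0)&(np.hypot(P[...,0]-.497,P[...,1]-.254)<.06)&(P[...,2]<.02)
k=near&(P[...,2]>.006);print(k.sum(),box(P[k][:,:2]*1000),np.median(P[k],0))
c,_,yaw=box(P[k][:,:2]*1000)
go(c[0]/1000,c[1]/1000,.060,yaw)
E
```

```text
1041 (array([496.3762, 253.0939]), array([11.5854, 85.9223]), -0.0328) [0.49820097 0.25339597 0.01251724]
t 2.12 pos [0.4892 0.2553 0.2182] yaw -0.032 -> tx,ty,tz [  7.7   1.9 158.2] twist 0.001 q6 2.02
```

>>> arm_command([
  {"jaw": 0.5, "tx": 7.5, "ty": 2, "tz": 50, "twist": 0},
  {"jaw": 0.5, "tx": 7.5, "ty": 2, "tz": 100, "twist": 0},
  {"jaw": 0.5, "tx": 7.5, "ty": 2, "tz": 145, "twist": 0},
  {"jaw": 0.5, "tx": 7.5, "ty": 2, "tz": 165, "twist": 0},
  {"jaw": 0.5, "tx": 7.5, "ty": 2, "tz": 165, "twist": 0},
])

```text
t: 2.75
eef_pos: [0.4967, 0.249, 0.0542]
tool_rot: [1.0, -0.018, -0.001, 0.001]
wrist_force: [-0.3, 0.3, 0.2]
grip_width: 0.0429
finger_force: 0.0
```

```bash
python3 -c "
from h import *
go(.4964,.2531,.025,-.0328);print(robot.observe()['grip_width'])"
```

```text
t 2.75 pos [0.4967 0.249  0.0542] yaw -0.037 -> tx,ty,tz [-0.3 -4.1 29.2] twist -0.004 q6 2.01
0.04287360880826319
```

>>> arm_command([
  {"jaw": 0.6, "tx": 0, "ty": 0, "tz": 15, "twist": 0},
  {"jaw": 0.6, "tx": 0, "ty": 0, "tz": 15, "twist": 0},
  {"jaw": 0.6, "tx": 0, "ty": 0, "tz": 15, "twist": 0},
])

```text
t: 3.12
eef_pos: [0.4977, 0.2501, 0.0412]
tool_rot: [1.0, -0.018, 0.001, -0.0]
wrist_force: [0.6, -0.0, 0.2]
grip_width: 0.0344
finger_force: 0.0
```

```bash
python3 -c "
from h import *
go(.4964,.2531,.025,-.0328);print(robot.observe()['grip_width'])"
```

```text
t 3.12 pos [0.4977 0.2501 0.0412] yaw -0.036 -> tx,ty,tz [-1.4 -2.9 16.2] twist -0.003 q6 2.01
0.03438132817537588
```

>>> arm_command([
  {"jaw": 0.6, "tx": -1.5, "ty": -3, "tz": 15, "twist": 0},
  {"jaw": 0.6, "tx": -1.5, "ty": -3, "tz": 16, "twist": 0},
  {"jaw": 0.95, "tx": -1.5, "ty": -3, "tz": 16, "twist": 0},
  {"jaw": 0.95, "tx": -1.5, "ty": -3, "tz": 16, "twist": 0},
  {"jaw": 0.95, "tx": -1.5, "ty": -3, "tz": 16, "twist": 0},
], force=20)

```text
t: 3.75
eef_pos: [0.496, 0.253, 0.0245]
tool_rot: [1.0, -0.018, 0.0, -0.0]
wrist_force: [-0.6, 0.1, 0.2]
grip_width: 0.0115
finger_force: 23.5
```

>>> arm_command([
  {"jaw": 1, "tx": 0, "ty": 0, "tz": 0, "twist": 0},
  {"jaw": 1, "tx": 0, "ty": 0, "tz": 0, "twist": 0},
])

```text
t: 4.0
eef_pos: [0.4959, 0.2529, 0.0243]
tool_rot: [1.0, -0.018, 0.0, -0.0]
wrist_force: [0.2, -0.5, -1.0]
grip_width: 0.0109
finger_force: 23.5
```

```bash
python3 -c "
from h import *
go(.4964,.2531,.20,-.0328);print(robot.observe()['grip_width'])"
```

```text
t 4.0 pos [0.4959 0.2529 0.0243] yaw -0.036 -> tx,ty,tz [   0.5   -0.2 -175.7] twist -0.003 q6 2.02
0.010893756231672458
```

>>> arm_command([
  {"jaw": 1, "tx": 0, "ty": 0, "tz": -50, "twist": 0},
  {"jaw": 1, "tx": 0, "ty": 0, "tz": -110, "twist": 0},
  {"jaw": 1, "tx": 10, "ty": 40, "tz": -150, "twist": 0.05},
  {"jaw": 1, "tx": 20, "ty": 95, "tz": -165, "twist": 0.1},
  {"jaw": 1, "tx": 30, "ty": 150, "tz": -165, "twist": 0.15},
])

```text
t: 4.62
eef_pos: [0.5212, 0.1008, 0.1918]
tool_rot: [0.996, -0.093, 0.002, -0.0]
wrist_force: [-0.0, -0.0, -0.7]
grip_width: 0.0115
finger_force: 23.5
```

```bash
python3 -c "
from h import *
go(.54,-.194,.19,-.297);print(robot.observe()['grip_width'])"
```

```text
t 4.62 pos [0.5212 0.1008 0.1918] yaw -0.187 -> tx,ty,tz [ 73.2 286.2   1.7] twist 0.11 q6 1.88
0.011529031336344244
```

>>> arm_command([
  {"jaw": 1, "tx": 14, "ty": 55, "tz": 2, "twist": 0.11},
  {"jaw": 1, "tx": 28, "ty": 110, "tz": 2, "twist": 0.11},
  {"jaw": 1, "tx": 42, "ty": 165, "tz": 2, "twist": 0.11},
  {"jaw": 1, "tx": 56, "ty": 220, "tz": 2, "twist": 0.11},
  {"jaw": 1, "tx": 67, "ty": 262, "tz": 2, "twist": 0.11},
])

```text
t: 5.25
eef_pos: [0.5374, -0.1703, 0.1872]
tool_rot: [0.989, -0.148, 0.0, 0.0]
wrist_force: [0.8, 0.6, 0.2]
grip_width: 0.0111
finger_force: 23.5
```

>>> arm_command([
  {"jaw": 1, "tx": 6, "ty": 23, "tz": 0, "twist": 0},
  {"jaw": 1, "tx": 6, "ty": 23, "tz": 0, "twist": 0},
  {"jaw": 1, "tx": 6, "ty": 23, "tz": 0, "twist": 0},
  {"jaw": 1, "tx": 6, "ty": 23, "tz": 0, "twist": 0},
])

```text
t: 5.75
eef_pos: [0.5369, -0.1905, 0.1874]
tool_rot: [0.989, -0.147, 0.0, -0.0]
wrist_force: [0.4, -0.0, -0.4]
grip_width: 0.0113
finger_force: 23.5
```

```bash
python3 - <<'E'
from h import *
go(.54,-.194,.13,-.297)
m=robot.camera_model("wrist");p,d=robot.snapshot("wrist");cv2.imwrite("pics/w3.png",p[:,:,::-1]);np.savez("pics/w3.npz",p=p,P=cloud(d,m))
p,d=robot.snapshot("scene");cv2.imwrite("pics/s3.png",cv2.resize(p[80:240,320:480],None,fx=3.5,fy=3.5)[:,:,::-1])
P=cloud(d,robot.camera_model("scene"))
go(.54,-.194,.13,-.297)
E
```

```text
t 5.75 pos [ 0.5369 -0.1905  0.1874] yaw -0.295 -> tx,ty,tz [ 3.9  2.4 57.4] twist 0.002 q6 1.46
t 5.85 pos [ 0.5369 -0.1907  0.1874] yaw -0.295 -> tx,ty,tz [ 3.9  2.3 57.4] twist 0.002 q6 1.46
```

View pics/w3.png

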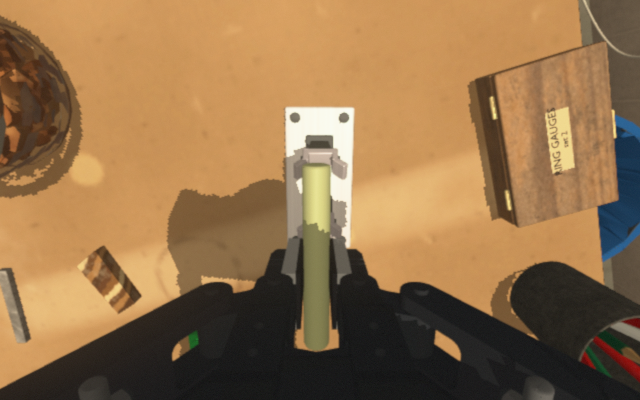

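The rod is held square in the jaws, running from (316,165) to (316,350), just short of the high post at (320,158). I check the rod and notch positions in one frame.

```bash
python3 - <<'E'
from h import *
z=np.load("pics/w3.npz");p,P=z["p"],z["P"];hsv=cv2.cvtColor(p,cv2.COLOR_RGB2HSV)
c=np.array([.5400,-.1942]);yaw=-.297
k=(hsv[...,0]>21)&(hsv[...,0]<45)&(hsv[...,1]>50)&(P[...,2]>.15)&(P[...,2]<.21)
k[:,:295]=0;k[:,340:]=0
q=P[k];print("rod",k.sum(),box(q[:,:2]*1000),np.percentile(q[:,2],[5,50,95]))
def fr(q):
    d=q[:,:2]-c;return d[:,0]*np.cos(yaw)+d[:,1]*np.sin(yaw),-d[:,0]*np.sin(yaw)+d[:,1]*np.cos(yaw)
X,Y=fr(q);print("rod in rest frame X",np.percentile(X,[1,99])*1e3,"Y by X",[(a,round(np.median(Y[abs(X*1e3-a)<4])*1e3,1),round(np.median(q[abs(X*1e3-a)<4,2])*1e3,1)) for a in(-20,0,20,35) if (abs(X*1e3-a)<4).any()])
n=(P[...,2]>.006)&(P[...,2]<.014)&(np.hypot(P[...,0]-.54,P[...,1]+.194)<.08);X,Y=fr(P[n]);print("plate",np.percentile(X,[.5,99.5])*1e3,np.percentile(Y,[.5,99.5])*1e3)
h=(P[...,2]>.07)&(P[...,2]<.12)&(np.hypot(P[...,0]-.54,P[...,1]+.194)<.06);X,Y=fr(P[h]);print("hi post",h.sum(),np.percentile(X,[1,99])*1e3,np.percentile(Y,[1,99])*1e3)
print("tcp",fr(robot.observe()["eef_pos"][None]))
E
```

```text
rod 5004 (array([ 537.9361, -190.7558]), array([14.2027, 86.2401]), -0.2563) [0.17280201 0.17589905 0.17748605]
rod in rest frame X [-44.18001514  39.8369963 ] Y by X [(-20, np.float64(2.6), np.float64(175.8)), (0, np.float64(2.6), np.float64(176.1)), (20, np.float64(2.7), np.float64(175.9)), (35, np.float64(2.7), np.float64(175.9))]
plate [-59.00223726  64.06134347] [-29.26426044  30.28500959]
hi post 965 [18.64848552 36.88154674] [-16.16560893  17.13306138]
tcp (array([-0.0039755]), array([0.00245922]))
```

>>> arm_command([
  {"jaw": 1, "tx": 3.5, "ty": 2, "tz": 30, "twist": 0},
  {"jaw": 1, "tx": 3.5, "ty": 2, "tz": 55, "twist": 0},
  {"jaw": 1, "tx": 3.5, "ty": 2, "tz": 69, "twist": 0},
  {"jaw": 1, "tx": 3.5, "ty": 2, "tz": 69, "twist": 0},
  {"jaw": 1, "tx": 3.5, "ty": 2, "tz": 69, "twist": 0},
])

```text
t: 6.48
eef_pos: [0.5401, -0.1947, 0.1196]
tool_rot: [0.989, -0.147, 0.001, 0.0]
wrist_force: [-0.1, 0.0, 0.5]
grip_width: 0.0111
finger_force: 23.5
```

```bash
python3 - <<'E'
from h import *
c=np.array([.5400,-.1942]);yaw=-.297
s=robot.observe();d=s["eef_pos"][:2]-c;print(d[0]*np.cos(yaw)+d[1]*np.sin(yaw),-d[0]*np.sin(yaw)+d[1]*np.cos(yaw),s["eef_pos"],s["wrist_force"])
E
```

```text
0.00020438140382693235 -0.0004255607996334449 [ 0.54007089 -0.19466674  0.1196029 ] [-0.10014094  0.0357338   0.54581691]
```

>>> arm_command([
  {"jaw": 1, "tx": 0, "ty": -0.7, "tz": 4, "twist": 0},
  {"jaw": 1, "tx": 0, "ty": -0.7, "tz": 8, "twist": 0},
  {"jaw": 1, "tx": 0, "ty": -0.7, "tz": 11, "twist": 0},
  {"jaw": 1, "tx": 0, "ty": -0.7, "tz": 14, "twist": 0},
])

```text
t: 6.98
eef_pos: [0.5398, -0.194, 0.1058]
tool_rot: [0.989, -0.148, 0.001, 0.0]
wrist_force: [-4.3, 2.7, 7.7]
grip_width: 0.0113
finger_force: 25.7
```

```bash
cat > rod.py <<'E'
from h import *
m=robot.camera_model("wrist");p,d=robot.snapshot("wrist");P=cloud(d,m);hsv=cv2.cvtColor(p,cv2.COLOR_RGB2HSV)
c=np.array([.5400,-.1942]);yaw=-.297
D=P[...,:2]-c;X=D[...,0]*np.cos(yaw)+D[...,1]*np.sin(yaw);Y=-D[...,0]*np.sin(yaw)+D[...,1]*np.cos(yaw)
k=(d>0)&(hsv[...,0]>21)&(hsv[...,0]<45)&(hsv[...,1]>50)&(abs(Y)<.012)&(abs(X)<.06)&(P[...,2]>.04)&(P[...,2]<.15)
x,y,z=X[k]*1e3,Y[k]*1e3,P[...,2][k]*1e3
f=np.polyfit(x,z,1);g=np.polyfit(x,y,1)
print(k.sum(),"slope deg",np.degrees(np.arctan(f[0])),"top z at X=0",f[1],"(cradle wants ~%.1f)"%(75+6/np.cos(np.pi/6)),"X range",np.percentile(x,[1,99]),"Y0",g[1],"dyaw",g[0])
s=robot.observe();print(s["t"],s["eef_pos"],s["wrist_force"],s["grip_width"])
import sys;cv2.imwrite(f"pics/{sys.argv[1]}.png",p[:,:,::-1])
E
python3 rod.py w4
```

```text
5005 slope deg 5.936539791836946 top z at X=0 95.50698510859692 (cradle wants ~81.9) X range [-40.24405232  43.40134165] Y0 0.24195880332365918 dyaw 0.0008244818655183878
7.025 [ 0.53971925 -0.19392326  0.10537908] [-2.86363073  1.51657895  7.37416649] 0.011022704394885272
```

The rod is pivoting in the jaws as planned, at 6° and 7 N, and is centred in the notch. I keep pressing down.

>>> arm_command([
  {"jaw": 1, "tx": 0, "ty": 0, "tz": 3, "twist": 0},
  {"jaw": 1, "tx": 0, "ty": 0, "tz": 6, "twist": 0},
  {"jaw": 1, "tx": 0, "ty": 0, "tz": 9, "twist": 0},
  {"jaw": 1, "tx": 0, "ty": 0, "tz": 9, "twist": 0},
])

```text
t: 7.52
eef_pos: [0.5401, -0.194, 0.0968]
tool_rot: [0.989, -0.148, 0.001, 0.0]
wrist_force: [-3.4, 0.8, 5.9]
grip_width: 0.0114
finger_force: 27.7
```

```bash
python3 rod.py w5
```

```text
4732 slope deg 15.821863881405802 top z at X=0 88.37887980484767 (cradle wants ~81.9) X range [-38.5919145   42.40552259] Y0 0.19029525035694844 dyaw 0.0001348955294891756
7.575 [ 0.54006561 -0.19403399  0.09682232] [-2.96094999  1.62580314  6.33480545] 0.011117044772572256
```

>>> arm_command([
  {"jaw": 1, "tx": 0, "ty": 0, "tz": 2, "twist": 0},
  {"jaw": 1, "tx": 0, "ty": 0, "tz": 4, "twist": 0},
  {"jaw": 1, "tx": 0, "ty": 0, "tz": 5, "twist": 0},
  {"jaw": 1, "tx": 0, "ty": 0, "tz": 5, "twist": 0},
])

```text
t: 8.07
eef_pos: [0.5405, -0.1942, 0.0924]
tool_rot: [0.989, -0.148, 0.002, 0.0]
wrist_force: [-1.9, 0.9, 7.9]
grip_width: 0.0113
finger_force: 29.1
```

```bash
python3 rod.py w6
```

```text
4502 slope deg 20.80668595367968 top z at X=0 84.7072106845537 (cradle wants ~81.9) X range [-36.62836743  41.98704985] Y0 0.22013254162989623 dyaw 0.0005120572162007456
8.125 [ 0.54051242 -0.19415884  0.09244929] [-0.99944365  0.90576754  7.85525283] 0.011102729776661257
```

>>> arm_command([
  {"jaw": 1, "tx": 0, "ty": 0, "tz": 2, "twist": 0},
  {"jaw": 1, "tx": 0, "ty": 0, "tz": 4, "twist": 0},
  {"jaw": 1, "tx": 0, "ty": 0, "tz": 5, "twist": 0},
  {"jaw": 1, "tx": 0, "ty": 0, "tz": 5, "twist": 0},
])

```text
t: 8.62
eef_pos: [0.541, -0.1943, 0.0892]
tool_rot: [0.989, -0.148, 0.002, 0.001]
wrist_force: [-3.8, 2.0, 14.8]
grip_width: 0.0113
finger_force: 31.0
```

```bash
python3 rod.py w7
```

```text
4286 slope deg 24.410234803600837 top z at X=0 82.08334840965671 (cradle wants ~81.9) X range [-34.62652136  41.50366539] Y0 0.20115305722752508 dyaw -0.001926586527419934
8.675 [ 0.54096717 -0.19430442  0.0891878 ] [-4.99683098  2.3184708  14.94109869] 0.011464069127285943
```

The middle is at seat height and the force has risen, so both notches should be carrying the rod. I release it and look.

>>> arm_command([
  {"jaw": 0.8, "tx": 0, "ty": 0, "tz": -1.5, "twist": 0},
  {"jaw": 0.7, "tx": 0, "ty": 0, "tz": -1.5, "twist": 0},
  {"jaw": 0.6, "tx": 0, "ty": 0, "tz": -1.5, "twist": 0},
  {"jaw": 0.6, "tx": 0, "ty": 0, "tz": -1.5, "twist": 0},
])

```text
t: 9.18
eef_pos: [0.5395, -0.1939, 0.0862]
tool_rot: [0.989, -0.148, -0.0, -0.0]
wrist_force: [-0.5, 0.4, 0.1]
grip_width: 0.0343
finger_force: 0.0
```

```bash
python3 rod.py w8
```

```text
4337 slope deg 24.081088816907414 top z at X=0 81.4470909024949 (cradle wants ~81.9) X range [-34.75508681  41.50638702] Y0 0.202208803846797 dyaw 0.0012348214594993738
9.225 [ 0.53955163 -0.19390333  0.08625266] [-0.69424019 -0.61230727 -0.68388938] 0.034388849509660806
```

View pics/w8.png

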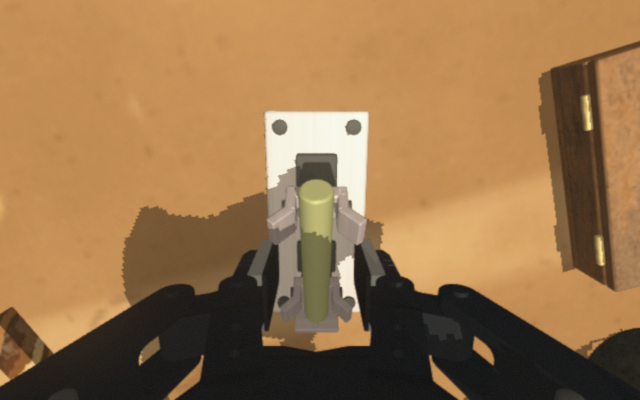

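The rod lies in both notches, from its upper end at (316,190) to its low end by the foot stop at (316,322), and the jaws are clear of it. I retreat straight up and verify.

>>> arm_command([
  {"jaw": 0.6, "tx": 0, "ty": 0, "tz": -15, "twist": 0},
  {"jaw": 0.6, "tx": 0, "ty": 0, "tz": -40, "twist": 0},
  {"jaw": 0.6, "tx": 0, "ty": 0, "tz": -90, "twist": 0},
  {"jaw": 0.6, "tx": 0, "ty": 0, "tz": -130, "twist": 0},
  {"jaw": 0.6, "tx": -20, "ty": 0, "tz": -150, "twist": 0},
])

```text
t: 9.85
eef_pos: [0.5214, -0.1884, 0.241]
tool_rot: [0.989, -0.148, 0.003, 0.001]
wrist_force: [-0.7, -0.3, -0.7]
grip_width: 0.0341
finger_force: 0.0
```

>>> arm_command([
  {"jaw": 0.6, "tx": 0, "ty": 0, "tz": 0, "twist": 0},
  {"jaw": 0.6, "tx": 0, "ty": 0, "tz": 0, "twist": 0},
  {"jaw": 0.6, "tx": 0, "ty": 0, "tz": 0, "twist": 0},
  {"jaw": 0.6, "tx": 0, "ty": 0, "tz": 0, "twist": 0},
])

```text
t: 10.35
eef_pos: [0.5205, -0.188, 0.2354]
tool_rot: [0.989, -0.148, -0.001, -0.0]
wrist_force: [-0.0, 0.2, -0.2]
grip_width: 0.0343
finger_force: 0.0
```

```bash
python3 rod.py w9; cat >> rod.py <<'E'
j=(z>75+.577*x+2)&(abs(y)<3); a=np.polyfit(x[j],z[j],1);r=abs(np.polyval(a,x[j])-z[j])<1.5;a=np.polyfit(x[j][r],z[j][r],1)
print("top line: slope",np.degrees(np.arctan(a[0])),"z0",a[1])
cx=x*.866+(z-75)*.5;cz=-x*.5+(z-75)*.866
print("cradle x ends",np.percentile(cx,[.5,99.5]),"top cz",np.percentile(cz,[50,90,98]))
p,_=robot.snapshot("scene");cv2.imwrite("pics/s9.png",cv2.resize(p[90:210,340:500],None,fx=4,fy=4,interpolation=cv2.INTER_CUBIC)[:,:,::-1])
E
python3 rod.py w10
```

```text
1248 slope deg 28.90488410368193 top z at X=0 82.10693815333487 (cradle wants ~81.9) X range [-35.79212714  40.50694878] Y0 0.3064898274033944 dyaw 0.003240207758616919
10.4 [ 0.52056107 -0.18806093  0.23565056] [-0.08835138  0.29468253  1.45419695] 0.034117786087304425
1245 slope deg 28.95309871406388 top z at X=0 82.05298239983757 (cradle wants ~81.9) X range [-35.74990312  40.56500948] Y0 0.2937762366355674 dyaw 0.0025657369281990704
10.45 [ 0.52057801 -0.18805696  0.23589035] [0.08648558 0.66909451 0.05119946] 0.03416137086175443
top line: slope 29.744684624836452 z0 83.36256036422235
cradle x ends [-38.13159075  46.94676148] top cz [6.58344833 7.75827229 8.20203946]
```

View pics/s9.png

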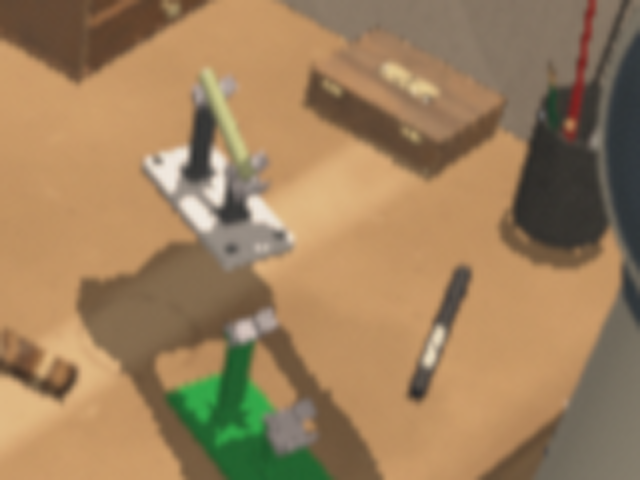

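The scene view shows the rod at (225,120) slanting through both notches of the white rest. It measures 29.7° of slope with its middle about +4 mm up the slope and +0.3 mm across, all within limits. Handing in.

```bash
python3 -c "
from bench import robot
print(robot.job_done())"
```

```text
the job is handed in; nothing more can be done
None
```

The small glass rod lies released in both notches of the slanted rest, about 8 mm from the foot stop by my last measurement; the job was handed in at about 10.5 s, and no verdict came back.

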